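# Pin the bead clamp shut for reaming

### The job

Get the glass bead ready for reaming: gently swing the open top half of the hinged bead clamp down over the bead, then take the red-knobbed pin from the beech tool block and push it straight down through the holes of both halves until its collar sits on the top half. Finish while still gripping the pin and pressing it down firmly, so that the springy cork is squeezed and the halves stay fully shut; do not let go. Keep the bead in its nest and leave the crucible, amber bottle, brass reamer and tweezers where they are.

Things in the scene. Friction and masses are not known exactly. Their poses are not given: they have to be found in the camera images.
- clamp: Aluminium clamshell bead clamp screwed on a dark wooden board (170 x 104 x 8 mm), fixed. Origin on the bench under the nest's centre; z up, x from the free (pin) end to the hinge, y along the hinge. Base half: x -62 to +53, y -35 to +35 mm, top face (parting plane) 34 mm above the bench, open pocket for the bead at x -22 to +22; solid in front of it but for the pin hole
- lid (a joint): Angle of the top half, rad: 0 = fully shut on the base, a hard stop; grows as it opens, up to 1.7. Stiff hinge: it stays where it is left (2 to 4 N at the free end moves it). Below 0.067 its cork pad rests on the bead, which sits on springy cork: pressed and let go it rises to 0.03 to 0.06; 6 to 10 N straight down at the pin hole shuts it fully
- lid_hinge (a point): Point on the hinge axis (axis along the clamp's y), 60 mm from the clamp's origin along its x, 34 mm above the bench, mid-width
- lid_hole (a point): Centre of the pin hole's mouth on the outer face of the top half (an aluminium plate 70 mm wide, 122 mm from hinge axis to free end), 105 mm from the hinge axis. The outer face is flat, 12 mm above the parting plane when shut, but for a cover plate 4 mm higher 32 to 88 mm from the hinge. Through hole 10.2 mm wide, 12 mm deep, chamfered 1.5 mm; its frame turns with the top half (z out of the face)
- base_hole (a point): Centre of the mouth of the pin hole in the base half, at its top face 34 mm above the bench and 45 mm from the clamp's origin along -x; 10.2 mm wide, chamfered 1.5 mm, 26 mm deep; vertical. When shut, the hole of the top half lies right above it
- nest (a point): Centre of the bead nest, at the parting plane (34 mm above the bench), over the clamp's origin; fixed
- bead: Blue barrel bead of glass with a white band, 18 mm across, 26 mm long, its hole along the clamp's y; origin at its centre. It lies loose in a springy cork cradle in the base half, its centre 4 mm above the parting plane; shutting the clamp sinks it by 4 mm
- pin: Locating pin, upright in the tool block; origin at the tip, z up along it. Steel shank 8 mm thick, 34 mm long, the last 8 mm tapering to 3 mm; then a collar 20 mm wide (34 to 39 mm above the tip); then a red round knob 16 mm wide (39 to 75 mm above the tip). 40 to 75 g. At the start the collar rests on the block, tip 3 mm above the bench
- pin_tip (a point): Tip of the pin's shank
- pin_collar (a point): Centre of the underside of the pin's collar, 34 mm above the tip
- block: Beech tool block, fixed, 56 (x) x 110 (y) x 37 mm high; origin under its centre. The pin stands upright in a loose 10 mm hole at y = +30 mm; four thin steel points, 3 to 5 mm thick, stand at x -12 and +12 mm, y = -18 and -40 mm and rise up to 20 mm above its top
- crucible: White ceramic crucible, a cup 60 mm across and 48 mm high; origin at its underside; leave alone
- bottle: Amber glass bottle with a cork in its neck, 60 mm across, 114 mm high; origin at its underside; leave alone
- reamer: Brass-handled bead reamer lying on the bench, about 132 mm long, 13 mm thick; origin at its underside near mid-length; leave alone
- tweezers: Steel tweezers, about 142 mm long, lying on a cork-lined steel rest (70 x 80 mm, 25 mm high); origin at their underside, about mid-length, 18 mm above the bench; leave alone

How it is judged:
By the outcome, as a careful person would: the job done as asked, in the order asked, and still so for the second after the job is handed in, while the arm keeps its last pose, push and grip.
It also fails if it takes over 48 s, if anything falls off the work surface, if the arm or the gripper's body presses on something with over 40 N, if the wrist force passes 120 N, or if a joint passes its speed limit or range.

### The arm

A 7-joint arm with a two-finger parallel gripper is mounted at the origin on the work surface. World frame = base frame: x ahead of the robot, y to its left, z up, the work surface at z = 0. Lengths are in m, angles in rad, forces in N, time in s.
With the tool pointing down it reaches from about 0.425 to 0.875 m from the base axis. Payload 4.7 kg.
Tool frame: the origin (TCP) lies on the centre line of the jaws, within the pads' length; the fingertips stand 14 mm ahead of it and the grasp point (between the pads) lies 5 mm behind it; z points along the fingers, x is the direction in which the jaws open and shut, and the axes are right-handed (so a half turn about z gives the same grasp; the last joint's range is limited). The gripper opens to 87 mm and grips with 3 to 60 N. Pads are 19 mm wide; open, the fingers measure 117 mm over their backs; the gripper's body (75 mm by 190 mm) begins 51 mm behind the grasp point.
Start: joints at [-1.163, 0.321, -0.07, 1.45, 0.023, 1.371, -0.057], TCP at [0.249, 0.6, 0.237] pointing down, gripper open.
Joint ranges: [-2.86, 2.86], [-0.3, 2.09], [-1.38, 1.24], [0.06, 2.45], [-1.56, 4.7], [0.09, 2.05], [-2.69, 2.69]. Speed limits (rad/s): [2.57, 2.57, 3.14, 3.14, 3.14, 3.14, 3.14].

### API

Orientations are given as a rotation vector (axis times angle).
In Python, from bench import ctrl gives the robot as it stands.
- The arm moves only by the tool drive_tool, never from a script. Its argument "rows" is a list that holds one entry, the list of rows, each a list of 5 numbers: the shift along the tool's x, y, z scaled (see below), then the turn about the tool's z scaled (see below), then the closure in counts, from 0 (fully open) to 255 (shut). In form: [[[dx, dy, dz, spin, jaw], ...]]. A call has 1 to 20 rows; each row is the pose to reach, as a shift and turn from the pose commanded when the call began, along the tool's axes at that moment, turning the shorter way round; what a row does not reach only later rows make up. The controller multiplies each number of a shift by 300 mm and each number of a turn by pi rad. A row lasts 1/8 s, in which the tool goes at most 62.5 mm and 10.7 degrees, less where a joint would pass 70% of its speed; a pose out of reach is approached as far as the arm can. A call with a number of a shift or a turn outside -1 to 1 is refused whole. A call with a gripper value outside its range is refused whole. The fingers move at their own pace and stop on an object; "grip_force" is the grip in N (left out, the last holds). Time passes only in rows, so rows that repeat a pose let the fingers close. It gives the time, the measured TCP pose, the force and the opening at its end, in the units of the state.
- ctrl.get_state(): the state, without advancing time (a new reading comes with each control period).
- ctrl.get_image(name): name is "scene" or "top"; returns a dict with "img" (400x640x3 uint8, blue, green, red), "camera_matrix" (3x3 intrinsics, pixels), "R" (3x3) and "t" (3): a world point X has camera coordinates R X + t. Camera axes: x right, y down, z forward; pixel columns grow to the right and rows downward; lengths in m; the calibration is good to about 2 mm. A picture is of the moment at which its call begins. There is no depth.
- ctrl.close_job(): hands the job in, once; it reports no verdict.
The state is a dict: "time": time; "joint_positions": joint angles; "qd": joint speeds; "joint_torque": joint torques, N m; "position": TCP position; "tool_rot": TCP orientation; "ft_force": force on the tool from outside, world axes, zero at the start; "torque": the same for the moment, N m; "grip_width": opening from 0.0 (shut) to 1.0 (fully open).
Only numpy, scipy, OpenCV 4.12 (cv2) and the standard library are available. Lean on these libraries where they do the work, as an engineer would, in place of code of your own. Each camera call takes 0.05 s, during which the arm holds its last target.

## Working session

There is one attempt and no reset: what is moved stays moved. The work goes in short steps, Python scripts to look and compute and a tool call to move; the robot and the scene stay as the last step left them, time stands still between calls to the robot, and variables do not carry over. Pictures are saved under pics/ and viewed, and the job is handed in when it is done.

Besides the shell and the picture viewer there is one more tool, called after "Call:" as name(argument=value, ...) on one line, values as JSON. drive_tool: Moves the arm, as the interface text tells. Its arguments: {"type":"object","properties":{"rows":{"type":"array"},"grip_force":{"type":"number"}},"required":["rows"]}

```bash
ls; mkdir -p pics; python3 - <<'E'
from bench import ctrl
import cv2,pickle,numpy as np
np.set_printoptions(precision=4,suppress=True)
for n in("scene","top"):
    d=ctrl.get_image(n);cv2.imwrite(f"pics/{n}0.png",d["img"]);pickle.dump(d,open(f"{n}0.pkl","wb"))
    print(n,d["camera_matrix"],d["R"],d["t"])
print(ctrl.get_state())
E
```

```text
pics
scene [[398.4372   0.     319.8823]
 [  0.     398.4372 199.3877]
 [  0.       0.       1.    ]] [[-0.3451  0.9385  0.01  ]
 [ 0.7788  0.2923 -0.555 ]
 [-0.5238 -0.1837 -0.8318]] [ 0.1834 -0.4304  1.1883]
top [[497.5011   0.     321.8243]
 [  0.     497.5011 192.2507]
 [  0.       0.       1.    ]] [[-0.0039 -1.      0.0002]
 [-0.9963  0.0039 -0.0854]
 [ 0.0854 -0.0006 -0.9963]] [0.0045 0.6003 1.3154]
{'time': 0.1, 'joint_positions': array([-1.1629,  0.3218, -0.0701,  1.4515,  0.0226,  1.3708, -0.0569]), 'qd': array([-0.0005, -0.0005, -0.0016, -0.0024, -0.0013, -0.0001, -0.0009]), 'joint_torque': array([  0.0001, -49.2572,  -0.4055, -31.34  ,  -0.0641,   0.0396,
         0.0001]), 'position': array([0.2493, 0.5998, 0.2356]), 'tool_rot': array([ 2.6122,  1.7434, -0.0022]), 'ft_force': array([-1.2437, -0.1877, -0.2983]), 'torque': array([-0.0252,  0.0204, -0.0404]), 'grip_width': 0.9981812033718341}
```

View pics/scene0.png

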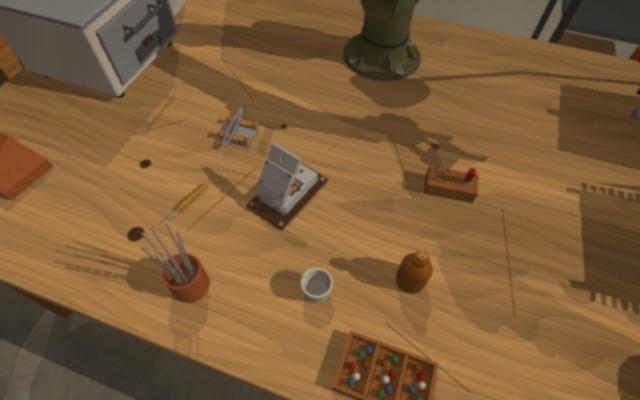

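View pics/top0.png

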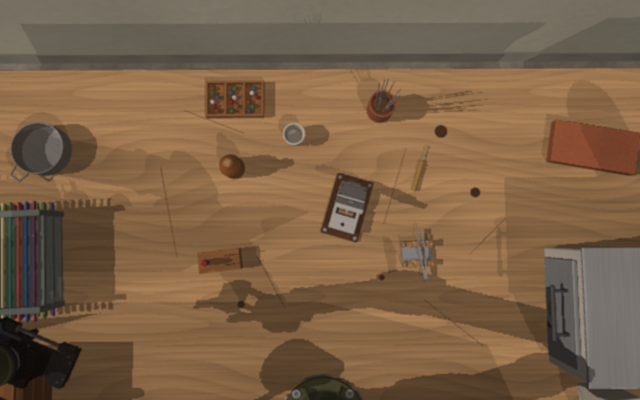

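The scene view shows the clamp near (290,185), the block near (452,183) with the red pin, and the crucible and bottle in front. The top view shows the clamp near (347,207) and the block near (220,260). I'll enlarge both.

```bash
python3 - <<'E'
import cv2
def crop(n,x,y,w,h,s,o):
    i=cv2.imread(f"pics/{n}.png")[y:y+h,x:x+w];i=cv2.resize(i,None,fx=s,fy=s,interpolation=cv2.INTER_CUBIC)
    for k in range(0,w,10):
        cv2.line(i,(k*s,0),(k*s,6 if k%50 else 14),(0,255,255),1)
        if k%20==0: cv2.putText(i,str(x+k),(k*s,20),0,.35,(0,255,255),1)
    for k in range(0,h,10):
        cv2.line(i,(0,k*s),(6,k*s),(0,255,255),1)
        if k%20==0: cv2.putText(i,str(y+k),(8,k*s+4),0,.35,(0,255,255),1)
    cv2.imwrite(f"pics/{o}.png",i)
crop("scene0",240,135,95,95,6,"c1")
crop("top0",310,165,70,80,7,"c2")
crop("scene0",415,155,75,55,8,"c3")
crop("top0",185,235,85,50,9,"c4")
E
```

```text
(no output)
```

View pics/c1.png

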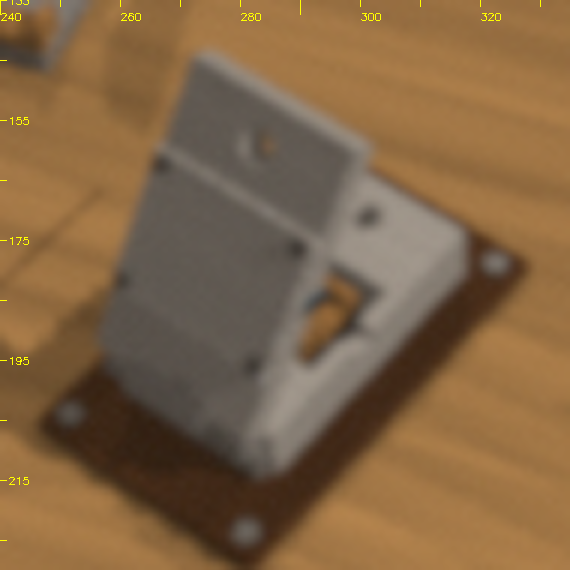

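View pics/c2.png

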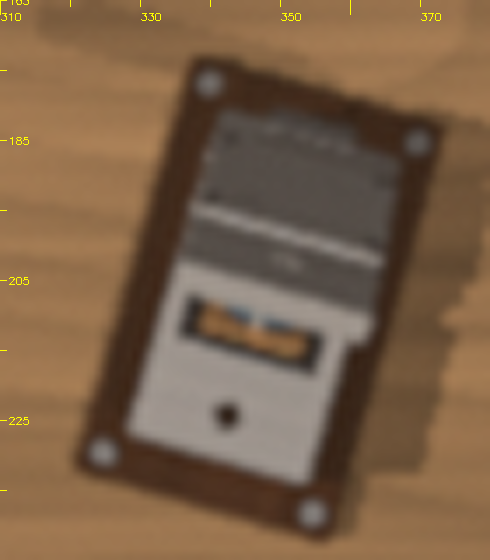

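View pics/c3.png

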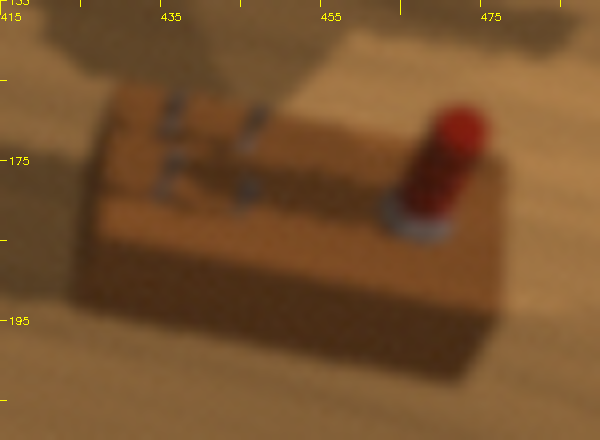

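View pics/c4.png

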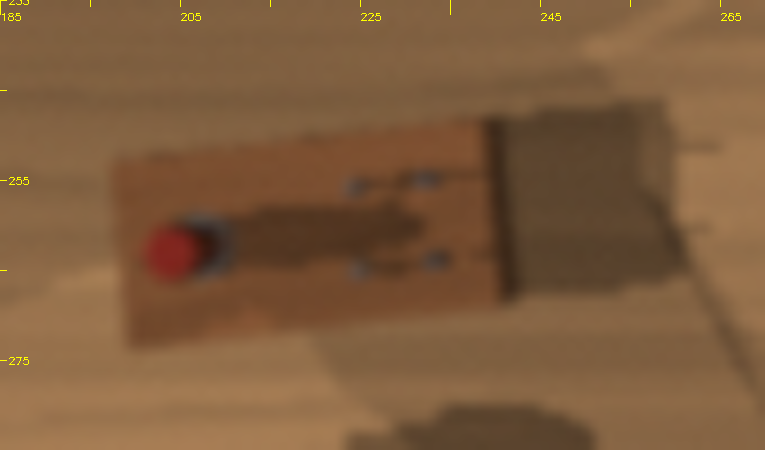

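```bash
cat >h.py <<'E'
import numpy as np,pickle,cv2
from scipy.optimize import least_squares
np.set_printoptions(precision=4,suppress=True)
D={n:pickle.load(open(f"{n}0.pkl","rb")) for n in("scene","top")}
def proj(n,X):
    d=D[n];c=np.atleast_2d(X)@d["R"].T+d["t"];return (c@d["camera_matrix"].T)[:,:2]/c[:,2:]
def ray(n,uv,z):
    d=D[n];r=d["R"].T@np.linalg.solve(d["camera_matrix"],[*uv,1]);o=-d["R"].T@d["t"]
    return o+r*(z-o[2])/r[2]
def W(p,L): # pose x,y,yaw ; local mm
    L=np.asarray(L)/1000;c,s=np.cos(p[2]),np.sin(p[2])
    return np.array([p[0]+c*L[0]-s*L[1],p[1]+s*L[0]+c*L[1],L[2]])
def lid(r,y,h,a): # r from hinge towards free end, h above parting plane
    return [60-r*np.cos(a)+h*np.sin(a)*1, y, 34+r*np.sin(a)+h*np.cos(a)]
E
cat >fit.py <<'E'
from h import *
def res(p,obs):
    return np.concatenate([proj(n,W(p,f(p) if callable(f) else f))[0]-uv for n,uv,f in obs])
clamp=[("top",(342.4,224.3),[-45,0,34]),("top",(328.3,226.7),[-62,35,34]),("top",(353.9,234.3),[-62,-35,34]),
("scene",(301.3,170.8),[-45,0,34]),("scene",(282.8,159.3),lambda p:lid(105,0,12,p[3])),
("scene",(301.5,159.6),lambda p:lid(122,-35,12,p[3])),("scene",(272.5,144.5),lambda p:lid(122,35,12,p[3])),
("scene",(318,174),[-62,-35,34])]
s=least_squares(res,[.57,-.05,-.2,1.2],args=(clamp,));print("clamp",s.x,s.fun.reshape(-1,2))
T=lambda x,y:(185+x/9,235+y/9); S=lambda x,y:(415+x/8,155+y/8)
block=[("top",T(110,160),[28,55,37]),("top",T(485,118),[28,-55,37]),("top",T(128,350),[-28,55,37]),("top",T(505,303),[-28,-55,37]),
("top",T(175,252),[0,30,78]),("scene",S(462,131),[0,30,78]),("scene",S(500,312),[28,55,37]),("scene",S(100,238),[28,-55,37]),("scene",S(510,160),[-28,55,37])]
b=least_squares(res,[.45,.25,0.1],args=(block,));print("block",b.x,b.fun.reshape(-1,2))
print("pin",W(b.x,[0,30,78]),"ray top",ray("top",T(175,252),.078),"ray scene",ray("scene",S(462,131),.078))
for n,f in(("lidhole",lid(105,0,12,s.x[3])),("lidend",lid(122,0,12,s.x[3])),("basehole",[-45,0,34]),("hinge",[60,0,34])):print(n,W(s.x,f))
for n,uv,z in(("crucible",(293,131),.048),("bottle",(231,164),.1)):print(n,ray("top",uv,z))
E
python3 fit.py; python3 - <<'E'
from bench import ctrl
from scipy.spatial.transform import Rotation as R
print(R.from_rotvec(ctrl.get_state()["tool_rot"]).as_matrix().round(3))
E
```

```text
clamp [ 0.5098 -0.1056 -1.7794  0.5119] [[  3.4461  -2.0369]
 [ 13.9207 -18.5791]
 [-16.9392  -0.4347]
 [ -4.9579   0.684 ]
 [  4.9224  -9.3911]
 [  0.9219 -19.8363]
 [ 11.2508  16.5569]
 [ -6.9188  -9.5678]]
block [0.419  0.2743 0.1123] [[ 0.1108 -0.2681]
 [-0.1802 -0.4507]
 [ 0.123  -0.1337]
 [-0.2422  0.2036]
 [-0.3369 -0.1238]
 [ 0.0543 -0.6365]
 [ 0.4262  0.4698]
 [-0.4344 -0.3311]
 [-0.2485 -0.4514]]
pin [0.4156 0.3041 0.078 ] ray top [0.4153 0.3032 0.078 ] ray scene [0.4174 0.3042 0.078 ]
lidhole [ 0.5151 -0.0805  0.0959]
lidend [ 0.5182 -0.066   0.1042]
basehole [ 0.5191 -0.0616  0.034 ]
hinge [ 0.4973 -0.1643  0.034 ]
crucible [0.7634 0.0787 0.048 ]
bottle [0.6674 0.2342 0.1   ]
[[ 0.384  0.923 -0.001]
 [ 0.923 -0.384 -0.002]
 [-0.002  0.    -1.   ]]
```

```bash
sed -i 's/(301.5,159.6),lambda p:lid(122,-35/(301.5,159.6),lambda p:lid(122,35/; s/(272.5,144.5),lambda p:lid(122,35/(272.5,144.5),lambda p:lid(122,-35/; s/(318,174),\[-62,-35/(318,174),[-62,35/' fit.py; python3 fit.py
```

```text
clamp [ 0.5572 -0.0646 -0.2702  0.9379] [[ 0.0833 -0.0384]
 [-0.1671  0.2674]
 [-0.369  -0.392 ]
 [-0.3845  0.0627]
 [ 0.9377  0.2338]
 [-1.0526  0.4285]
 [ 0.3193 -0.3569]
 [-0.1261 -0.7123]]
block [0.419  0.2743 0.1123] [[ 0.1108 -0.2681]
 [-0.1802 -0.4507]
 [ 0.123  -0.1337]
 [-0.2422  0.2036]
 [-0.3369 -0.1238]
 [ 0.0543 -0.6365]
 [ 0.4262  0.4698]
 [-0.4344 -0.3311]
 [-0.2485 -0.4514]]
pin [0.4156 0.3041 0.078 ] ray top [0.4153 0.3032 0.078 ] ray scene [0.4174 0.3042 0.078 ]
lidhole [ 0.5645 -0.0666  0.1258]
lidend [ 0.5548 -0.0639  0.1395]
basehole [ 0.5138 -0.0526  0.034 ]
hinge [ 0.615  -0.0806  0.034 ]
crucible [0.7634 0.0787 0.048 ]
bottle [0.6674 0.2342 0.1   ]
```

```bash
cat >way.py <<'E'
from h import *
P=[.5572,-.0646,-.2702]
def tcp(a,off=0,r=112): 
    L=np.array(lid(r,0,12,a))+[9.5,0,14+off]; return W(P,L),L
if __name__=="__main__":
    print(tcp(.94,40)[0])
    for a in(.94,.8,.6,.4,.2,.1,.06,.03,0):print(a,*tcp(a))
    d=tcp(.94,40)[0]-[.2493,.5998,.2356]; y=np.arctan2(.923,.384)
    tx=np.array([np.cos(y),np.sin(y),0]);ty=np.array([np.sin(y),-np.cos(y),0])
    print("first: ",d@tx/.3,d@ty/.3,-d[2]/.3)
E
python3 way.py
```

```text
[ 0.5699 -0.0681  0.1855]
0.94 [ 0.5699 -0.0681  0.1455] [ 13.1344   0.     145.524 ]
0.8 [ 0.5573 -0.0646  0.1367] [  0.0771   0.     136.7044]
0.6 [ 0.5416 -0.0603  0.1211] [-16.1619   0.     121.144 ]
0.4 [ 0.5293 -0.0569  0.1027] [-28.9858   0.     102.6676]
0.2 [ 0.5207 -0.0545  0.082 ] [-37.8834   0.      82.0118]
0.1 [ 0.5179 -0.0537  0.0711] [-40.7425   0.      71.1214]
0.06 [ 0.5171 -0.0535  0.0667] [-41.5789   0.      66.6944]
0.03 [ 0.5166 -0.0534  0.0634] [-42.0897   0.      63.3541]
0 [ 0.5162 -0.0533  0.06  ] [-42.5   0.   60. ]
first:  -1.6451156702957261 1.8417357423328604 0.16692012151418015
```

Call:
drive_tool(rows=[[[-0.1,0.112,0,0,255],[-0.25,0.28,0,0,255],[-0.39,0.437,0,0,255],[-0.53,0.594,0,0,255],[-0.67,0.751,0,0,255],[-0.82,0.92,0,0,255],[-0.82,0.92,0,-0.039,255],[-0.82,0.92,0,-0.039,255]]], grip_force=30)

```text
time: 1.1
position: [0.4103, 0.266, 0.2364]
tool_rot: [-2.505, -1.895, 0.0]
ft_force: [0.2, 0.7, -0.8]
grip_width: 0.169
```

Call:
drive_tool(rows=[[[-0.15,0.131,0,0,255],[-0.3,0.262,0,0,255],[-0.45,0.393,0,0,255],[-0.6,0.524,0,0,255],[-0.75,0.655,0,0,255],[-0.9,0.786,0,0,255],[-0.932,0.81,0,0,255],[-0.932,0.81,0.05,0,255],[-0.932,0.81,0.08,0,255],[-0.932,0.81,0.08,0,255]]])

```text
time: 2.35
position: [0.5681, -0.0649, 0.211]
tool_rot: [-2.497, -1.903, 0.003]
ft_force: [-0.2, -0.5, 0.4]
grip_width: 0.005
```

```bash
cat >look.py <<'E'
import sys,cv2,pickle
from bench import ctrl
n,x,y,w,h,s,o=sys.argv[1],*map(int,sys.argv[2:7]),sys.argv[7]
d=ctrl.get_image(n);i=d["img"];cv2.imwrite(f"pics/{o}_full.png",i);i=i[y:y+h,x:x+w]
i=cv2.resize(i,None,fx=s,fy=s,interpolation=cv2.INTER_CUBIC)
for k in range(0,w,10):
    cv2.line(i,(k*s,0),(k*s,6),(0,255,255),1)
    if k%20==0: cv2.putText(i,str(x+k),(k*s,20),0,.35,(0,255,255),1)
for k in range(0,h,10):
    cv2.line(i,(0,k*s),(6,k*s),(0,255,255),1)
    if k%20==0: cv2.putText(i,str(y+k),(8,k*s+4),0,.35,(0,255,255),1)
cv2.imwrite(f"pics/{o}.png",i);s=ctrl.get_state();print(s["time"],s["position"],s["ft_force"],s["grip_width"],s["joint_positions"])
E
python3 look.py scene 220 110 130 120 5 d1
```

```text
2.4 [ 0.56862145 -0.06539565  0.21192478] [-0.44567612  0.2770569   0.5990477 ] 0.005212506236650892 [-0.41181151  0.18136287  0.54319548  1.70083634 -0.09786261  1.28759604
  1.45359697]
```

View pics/d1.png

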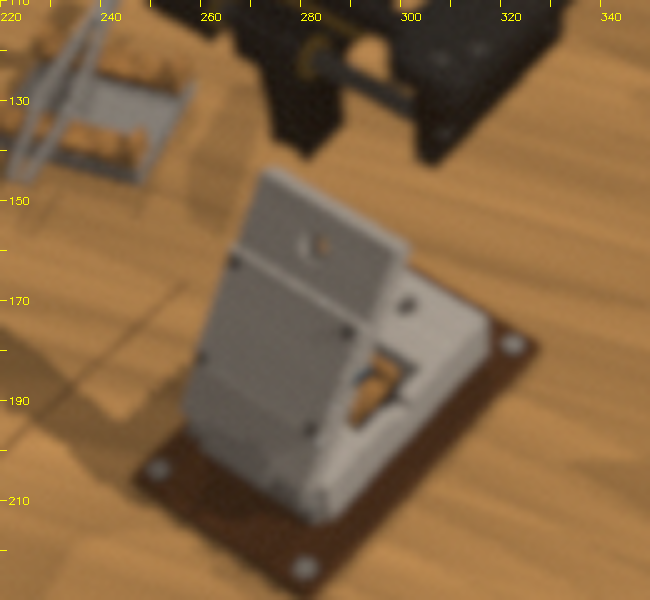

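```bash
python3 -c "
from h import *
for z in(.198,.212,.26):print(z,proj('scene',[.5686,-.0654,z]),proj('top',[.5686,-.0654,z]))"; python3 look.py top 260 130 140 110 5 d2
```

```text
0.198 [[280.9135 136.4322]] [[350.6853 199.3456]]
0.212 [[280.3656 131.1589]] [[351.036  198.9154]]
0.26 [[278.3461 111.7203]] [[352.3056 197.3578]]
2.45 [ 0.56897411 -0.06588094  0.2124786 ] [0.37578702 0.26446796 0.74872179] 0.006638104963211361 [-0.41155606  0.1810955   0.54371309  1.700028   -0.09773467  1.28763032
  1.453768  ]
```

View pics/d1_full.png

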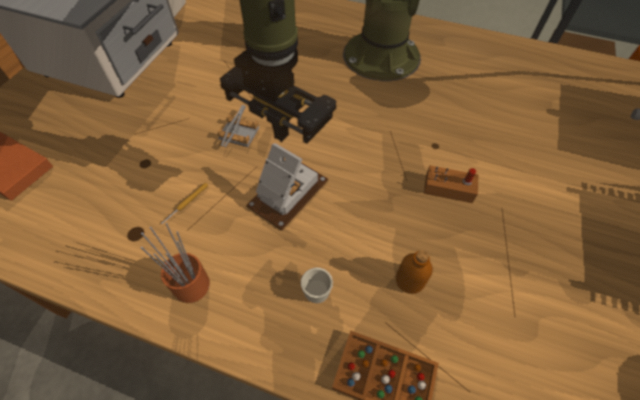

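View pics/d2.png

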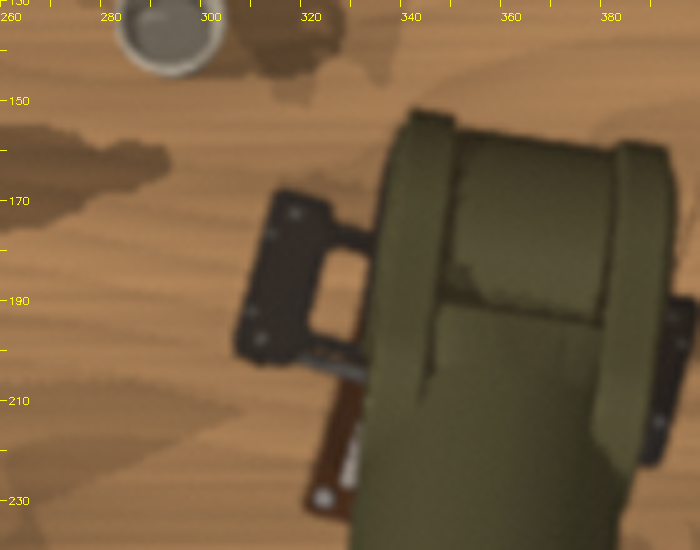

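Call:
drive_tool(rows=[[[-0.003,0,0.1,0,255],[-0.003,0,0.18,0,255],[-0.003,0,0.207,0,255],[-0.003,0,0.215,0,255],[-0.003,0,0.222,0,255],[-0.003,-0.014,0.232,0,255],[-0.003,-0.028,0.242,0,255],[-0.003,-0.041,0.251,0,255],[-0.003,-0.055,0.264,0,255]]])

```text
time: 3.58
position: [0.5527, -0.0636, 0.1332]
tool_rot: [-2.501, -1.901, -0.0]
ft_force: [0.7, -0.3, 1.6]
grip_width: 0.007
```

```bash
python3 look.py scene 220 110 130 120 5 d3
```

```text
3.625 [ 0.55178897 -0.06338989  0.13253819] [ 0.07058966 -0.11033965 -0.33070326] 0.00587820167796825 [-0.40853768  0.21296194  0.53535429  1.83423322 -0.11993879  1.12778367
  1.46826864]
```

View pics/d3.png

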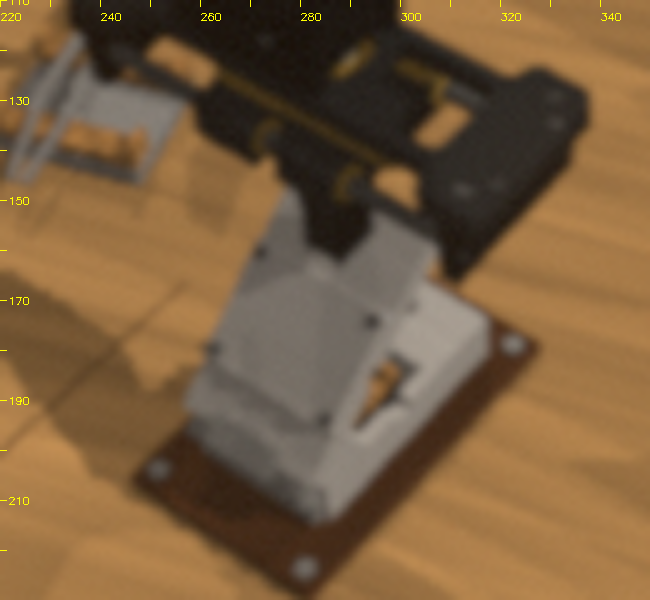

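Call:
drive_tool(rows=[[[0,-0.02,0.02,0,255],[0,-0.04,0.04,0,255],[0,-0.055,0.06,0,255],[0,-0.069,0.08,0,255],[0,-0.083,0.101,0,255],[0,-0.093,0.124,0,255],[0,-0.103,0.147,0,255],[0,-0.113,0.17,0,255],[0,-0.117,0.18,0,255],[0,-0.12,0.19,0,255],[0,-0.122,0.2,0,255],[0,-0.123,0.206,0,255],[0,-0.123,0.206,0,255]]])

```text
time: 5.25
position: [0.5174, -0.0539, 0.0715]
tool_rot: [-2.501, -1.901, 0.0]
ft_force: [-0.2, -0.0, -0.8]
grip_width: 0.008
```

```bash
python3 look.py scene 220 110 130 120 5 d4
```

```text
5.3 [ 0.51752748 -0.05383266  0.0715686 ] [0.62857846 0.20944422 0.35136741] 0.006681657569841707 [-0.42125296  0.20979333  0.52269939  1.97356535 -0.124826    0.98898522
  1.46030065]
```

View pics/d4.png

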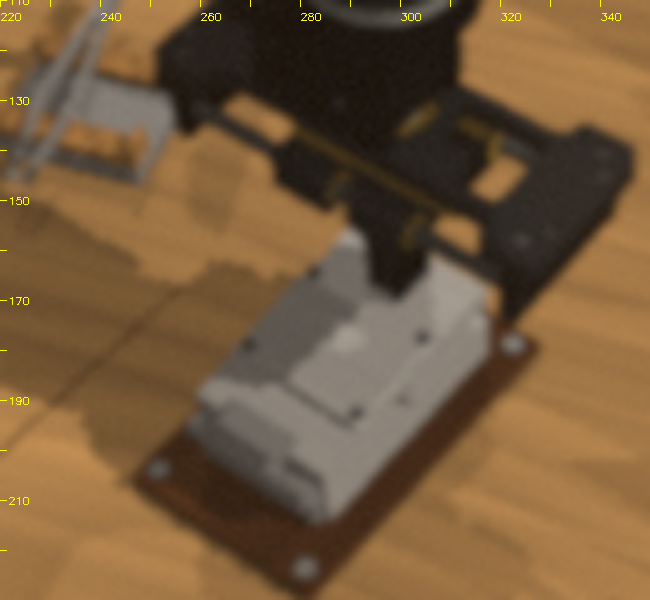

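Call:
drive_tool(rows=[[[0,-0.001,0.006,0,255],[0,-0.002,0.012,0,255],[0,-0.003,0.018,0,255],[0,-0.003,0.023,0,255],[0,-0.003,0.027,0,255],[0,-0.003,0.027,0,255]]])

```text
time: 6.05
position: [0.5165, -0.0535, 0.0636]
tool_rot: [-2.501, -1.9, -0.0]
ft_force: [-2.1, 1.1, 3.4]
grip_width: 0.006
```

Call:
drive_tool(rows=[[[0,0,0.004,0,255],[0,0,0.008,0,255],[0,0,0.008,0,255]]])

```text
time: 6.42
position: [0.5162, -0.0534, 0.0613]
tool_rot: [-2.501, -1.9, 0.001]
ft_force: [-2.2, 0.5, 6.3]
grip_width: 0.007
```

Call:
drive_tool(rows=[[[0,0,-0.05,0,255],[0,0,-0.2,0,255],[0.02,-0.01,-0.37,0,255],[0.15,-0.09,-0.4,0,110],[0.32,-0.19,-0.4,0,110],[0.49,-0.3,-0.4,0,110],[0.66,-0.4,-0.4,0,110],[0.83,-0.5,-0.4,0,110],[0.95,-0.6,-0.4,0,110],[0.95,-0.641,-0.4,0,110],[0.95,-0.641,-0.4,0,110]]])

```text
time: 7.8
position: [0.4074, 0.2721, 0.1813]
tool_rot: [2.5, 1.901, 0.0]
ft_force: [0.4, -0.2, 0.4]
grip_width: 0.57
```

```bash
python3 look.py scene 240 135 95 95 6 e1;python3 look.py top 310 165 70 80 7 e2
```

```text
7.85 [0.40823907 0.27133668 0.181391  ] [ 0.2850018  -1.038698   -0.35612919] 0.5670396647348941 [-0.83059688  0.01368042  0.191374    1.9183084  -0.00197137  1.20922379
  0.65993207]
7.9 [0.40867113 0.27096808 0.18141104] [ 0.33505686 -0.29245504  0.46731095] 0.5691166368981054 [-0.82994819  0.01387608  0.19194834  1.91807446 -0.00211109  1.20911803
  0.65987479]
```

View pics/e1.png

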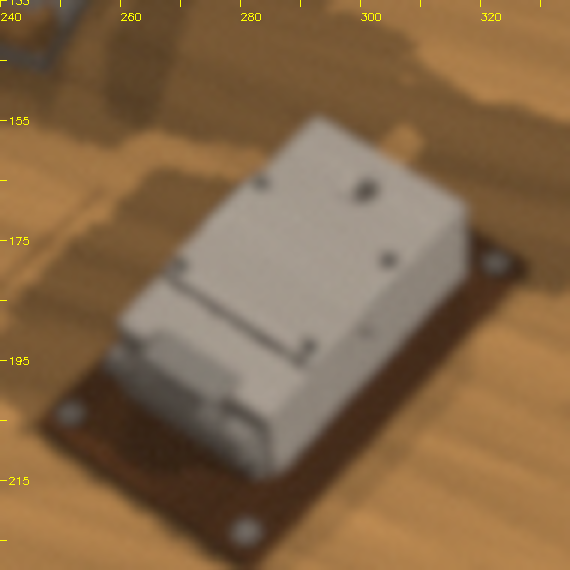

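View pics/e2.png

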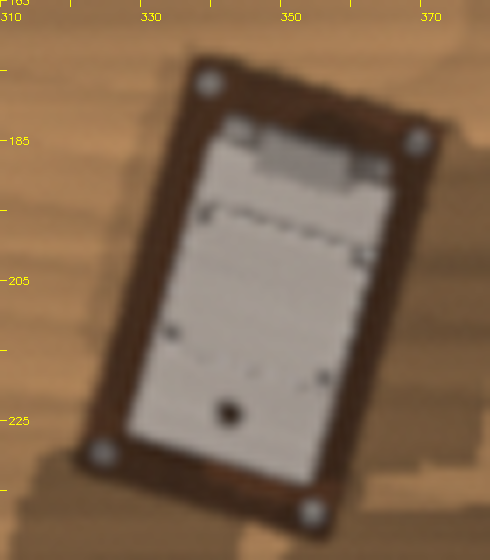

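View pics/e1_full.png

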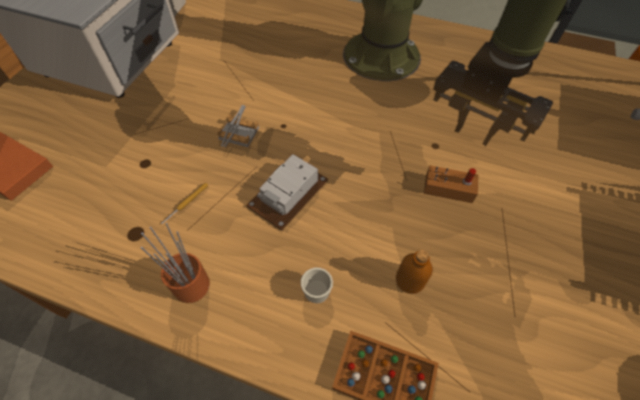

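Call:
drive_tool(rows=[[[0.06,-0.004,0.03,0,138],[0.112,-0.007,0.12,0,138],[0.112,-0.007,0.22,0,138],[0.112,-0.007,0.26,0,138],[0.112,-0.007,0.26,0,138],[0.112,-0.007,0.26,0,138]]])

```text
time: 8.65
position: [0.4155, 0.3059, 0.1041]
tool_rot: [-2.502, -1.9, -0.003]
ft_force: [-0.6, 0.1, 0.1]
grip_width: 0.458
```

```bash
python3 look.py scene 400 110 110 100 6 f1
python3 -c "
from h import *
for z in (.046,.05):print(z,ray('scene',(301,166.7),z),ray('top',(342.7,224),z))
P=[.5572,-.0646,-.2702]
for a in(0,.03,.05):print(W(P,lid(105,0,12,a)))"
```

```text
8.7 [0.41552222 0.30593819 0.10428004] [0.0062482  0.34673051 0.30398392] 0.4576956519508296 [-0.84704772  0.14403985  0.17328749  1.94636864 -0.02871571  1.05112437
  0.63775914]
0.046 [ 0.5113 -0.053   0.046 ] [ 0.5142 -0.0527  0.046 ]
0.05 [ 0.5142 -0.0517  0.05  ] [ 0.5142 -0.0525  0.05  ]
[ 0.5138 -0.0526  0.046 ]
[ 0.5142 -0.0527  0.0491]
[ 0.5145 -0.0528  0.0512]
```

View pics/f1.png

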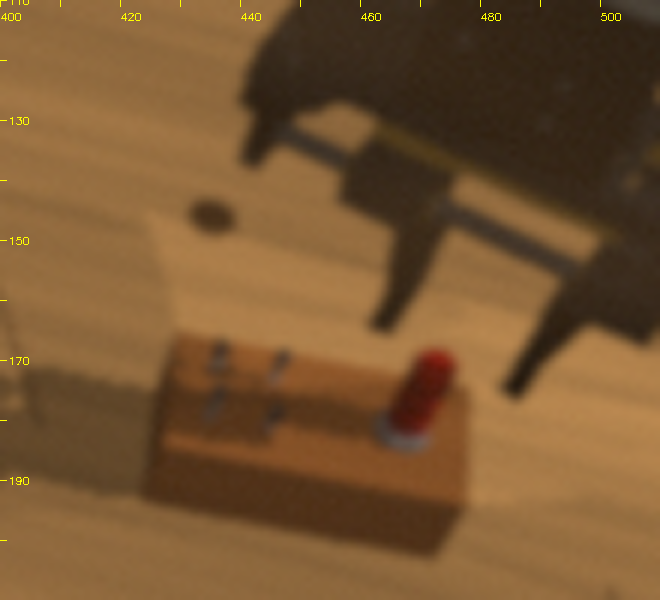

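Call:
drive_tool(rows=[[[-0.006,0.002,0.05,0,138],[-0.006,0.002,0.1,0,138],[-0.006,0.002,0.13,0,138],[-0.006,0.002,0.15,0,138],[-0.006,0.002,0.15,0,138]]])

```text
time: 9.32
position: [0.4145, 0.3033, 0.0575]
tool_rot: [2.501, 1.901, -0.001]
ft_force: [-0.6, 0.3, 1.2]
grip_width: 0.458
```

```bash
python3 look.py scene 400 110 110 100 6 f2
```

```text
9.375 [0.41475794 0.30356414 0.05796576] [0.29479771 0.15344868 0.44003323] 0.4605841888347944 [-0.84116428  0.20032366  0.17227143  1.98785452 -0.04167953  0.95683056
  0.6513575 ]
```

View pics/f2.png

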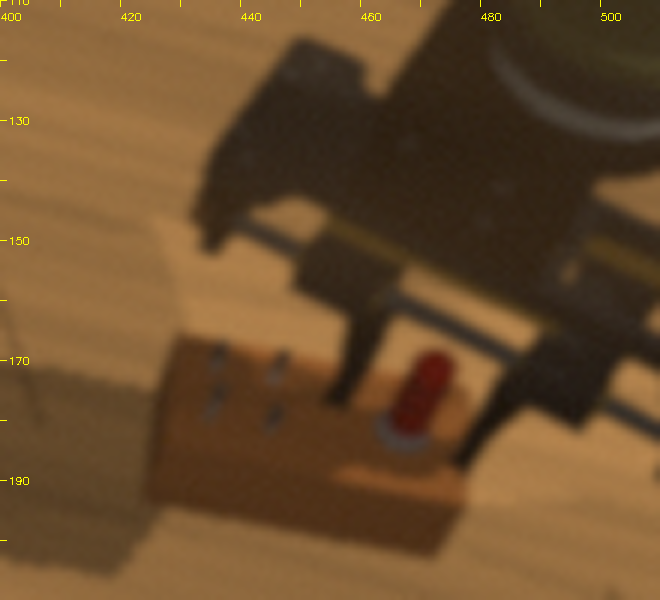

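Call:
drive_tool(rows=[[[0,0,0,0,255],[0,0,0,0,255],[0,0,0,0,255],[0,0,0,0,255],[0,0,0,0,255],[0,0,0,0,255],[0,0,0,0,255],[0,0,0,0,255]]], grip_force=40)

```text
time: 10.38
position: [0.4149, 0.3036, 0.0583]
tool_rot: [-2.501, -1.901, -0.001]
ft_force: [-0.7, -0.2, 3.6]
grip_width: 0.172
```

Call:
drive_tool(rows=[[[0,0,-0.02,0,255],[0,0,-0.06,0,255],[0,0,-0.12,0,255],[0,0,-0.2,0,255],[0,0,-0.3,0,255],[0,0,-0.3,0,255],[0,0,-0.3,0,255]]])

```text
time: 11.25
position: [0.4145, 0.3034, 0.1481]
tool_rot: [-2.501, -1.901, 0.0]
ft_force: [-0.3, -1.6, -1.9]
grip_width: 0.175
```

```bash
python3 look.py scene 400 80 110 100 6 g1;  python3 look.py top 150 180 130 110 6 g2
```

```text
11.3 [0.41422195 0.30312656 0.14746795] [ 0.94862855 -0.9164241  -1.36193797] 0.17258592050143137 [-0.84961723  0.09528257  0.17555016  1.90553473 -0.01826183  1.14346636
  0.63224573]
11.35 [0.41410118 0.30301835 0.14717142] [-0.8940424  -1.01203069 -0.97540855] 0.17248239653966724 [-0.84960516  0.09569232  0.17550929  1.90572972 -0.01821452  1.14349387
  0.63227111]
```

View pics/g1.png

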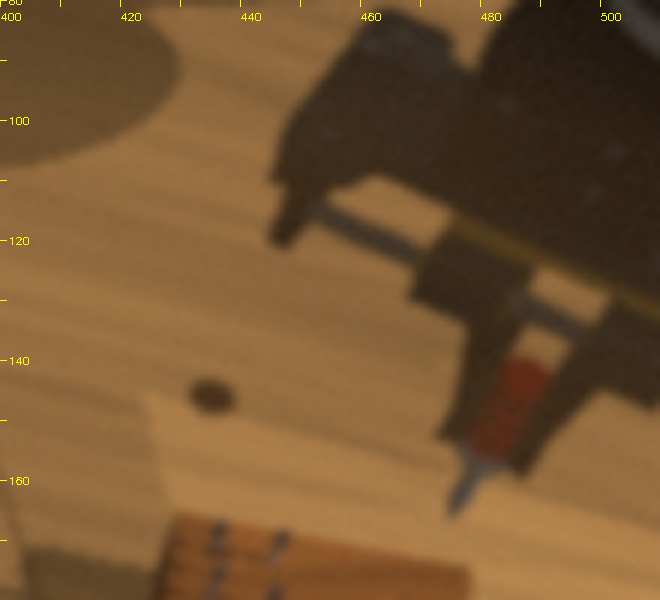

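View pics/g2.png

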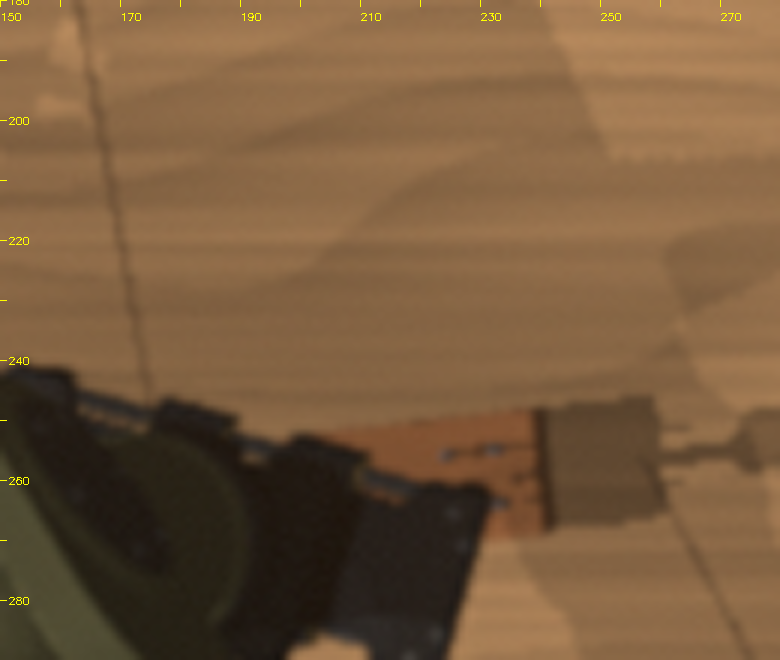

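```bash
python3 -c "
from h import *
p=np.array([.4141,.3030,0])
for q in([0,0],[.001,0],[.002,0],[0,.001]):
  q=np.array([*q,0])
  print(q,proj('scene',p+q+[0,0,.092]),'collar',proj('scene',p+q+[0,0,.126]),'knobtop',proj('scene',p+q+[0,0,.167]))"
```

```text
[0 0 0] [[474.5884 165.9663]] collar [[480.1514 155.5288]] knobtop [[487.3985 141.9317]]
[0.001 0.    0.   ] [[474.5211 166.3154]] collar [[480.0854 155.8834]] knobtop [[487.3344 142.2926]]
[0.002 0.    0.   ] [[474.4537 166.665 ]] collar [[480.0192 156.2384]] knobtop [[487.2703 142.6541]]
[0.    0.001 0.   ] [[475.068  166.0978]] collar [[480.649  155.6625]] knobtop [[487.9196 142.068 ]]
```

```bash
python3 - <<'E'
import cv2
i=cv2.imread("pics/g1_full.png")[130:175,460:505];cv2.imwrite("pics/g3.png",cv2.resize(i,None,fx=13,fy=13,interpolation=cv2.INTER_CUBIC))
E
```

```text
(no output)
```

View pics/g3.png

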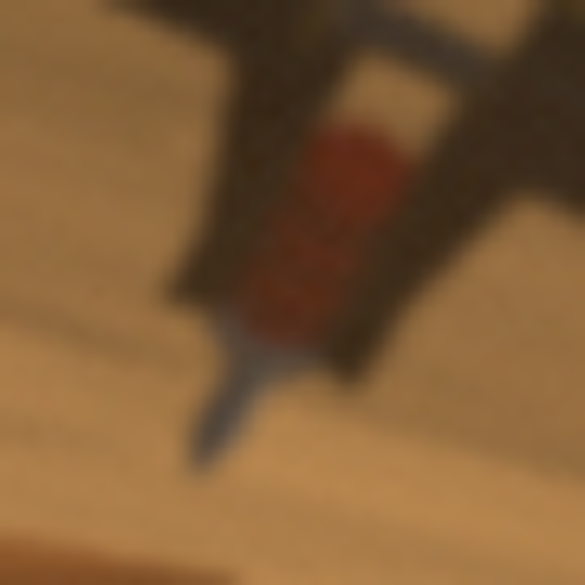

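Call:
drive_tool(rows=[[[-0.08,0.05,0,0,255],[-0.22,0.134,0,0,255],[-0.38,0.231,0,0,255],[-0.54,0.328,0,0,255],[-0.7,0.425,0,0,255],[-0.86,0.522,0,0,255],[-0.97,0.6,0,0,255],[-1.0,0.638,0,0,255],[-1.0,0.638,0,0,255],[-1.0,0.638,0,0,255],[-1.0,0.638,0,0,255],[-1.0,0.638,0,0,255]]])

```text
time: 12.85
position: [0.5186, -0.0358, 0.1481]
tool_rot: [-2.5, -1.903, -0.0]
ft_force: [-0.4, 0.2, -1.1]
grip_width: 0.175
```

Call:
drive_tool(rows=[[[-0.03,0.001,0.03,0,255],[-0.057,0.001,0.07,0,255],[-0.057,0.001,0.093,0,255],[-0.057,0.001,0.093,0,255],[-0.057,0.001,0.093,0,255],[-0.057,0.001,0.093,0,255]]])

```text
time: 13.6
position: [0.5148, -0.0531, 0.1205]
tool_rot: [2.501, 1.901, 0.001]
ft_force: [-0.4, 0.8, -1.1]
grip_width: 0.174
```

```bash
python3 look.py scene 275 125 55 60 10 k1; python3 look.py top 310 165 70 80 7 k2;python3 -c "
from h import *
p=np.array([.5143,-.0525,0])
print(proj('scene',p+[0,0,.065]),proj('scene',p+[0,0,.05]))"
```

```text
13.65 [ 0.51477073 -0.05317339  0.12050765] [-0.46013882  0.39101033 -0.2202324 ] 0.1706491961480178 [-0.43585799  0.13701439  0.52562847  1.93664291 -0.07775665  1.08679499
  1.42171498]
13.7 [ 0.51476013 -0.05318871  0.12047148] [ 0.47573227 -0.09154582 -0.80018684] 0.1738371235150738 [-0.43594461  0.13704168  0.52572533  1.93670332 -0.07773758  1.08671663
  1.42177075]
[[300.4506 162.3569]] [[300.6563 166.6177]]
```

View pics/k1.png

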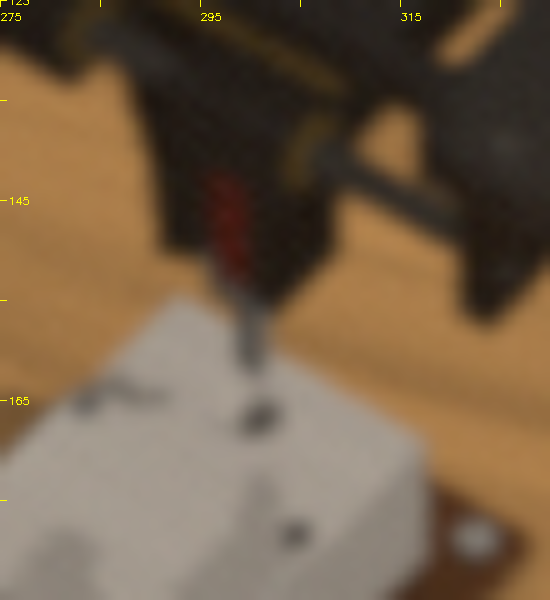

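View pics/k2.png

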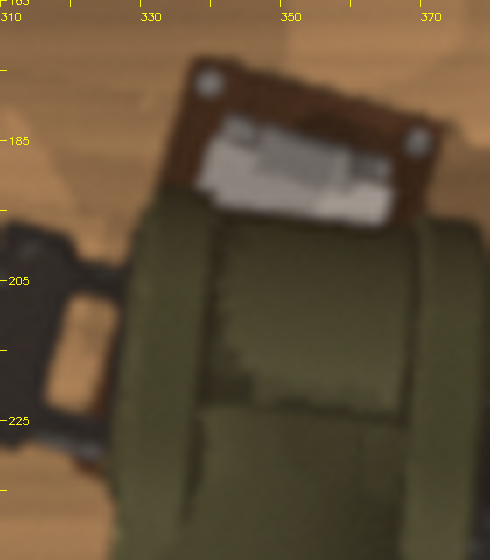

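Call:
drive_tool(rows=[[[0.003,-0.002,0,0,255],[0.003,-0.002,0.02,0,255],[0.003,-0.002,0.04,0,255],[0.003,-0.002,0.055,0,255],[0.003,-0.002,0.068,0,255],[0.003,-0.002,0.08,0,255],[0.003,-0.002,0.08,0,255]]])

```text
time: 14.58
position: [0.5141, -0.0528, 0.0959]
tool_rot: [2.501, 1.9, -0.001]
ft_force: [-0.2, -1.4, -1.7]
grip_width: 0.171
```

```bash
python3 look.py scene 275 125 55 60 10 k3
```

```text
14.625 [ 0.51406242 -0.05281404  0.09601216] [-0.24612682 -1.68592079 -2.50273121] 0.17541211823338632 [-0.43019048  0.16745413  0.52327107  1.96097688 -0.09618982  1.03728538
  1.43521775]
```

View pics/k3.png

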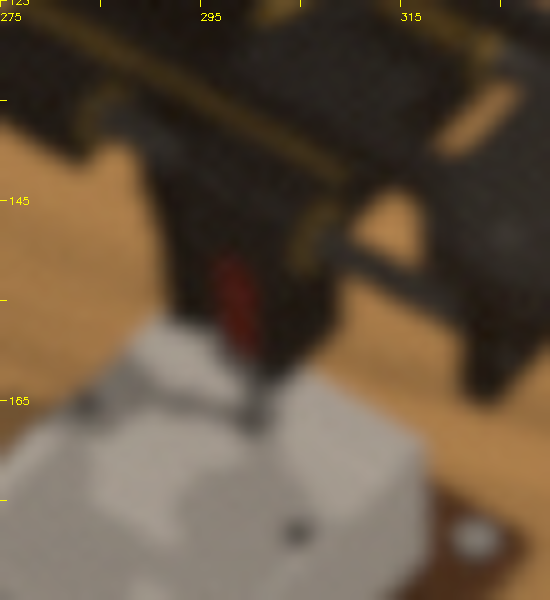

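Call:
drive_tool(rows=[[[-0.001,0,0.015,0,255],[-0.001,0,0.03,0,255],[-0.001,0,0.045,0,255],[-0.001,0,0.045,0,255]]])

```text
time: 15.12
position: [0.5139, -0.0529, 0.0822]
tool_rot: [2.501, 1.9, -0.001]
ft_force: [0.7, -2.3, -1.4]
grip_width: 0.169
```

Call:
drive_tool(rows=[[[-0.002,0,0.012,0,255],[-0.002,0,0.024,0,255],[-0.002,0,0.032,0,255],[-0.002,0,0.032,0,255]]])

```text
time: 15.62
position: [0.5138, -0.053, 0.0727]
tool_rot: [-2.501, -1.901, 0.0]
ft_force: [0.6, -1.6, -1.3]
grip_width: 0.171
```

Call:
drive_tool(rows=[[[0,0,0.006,0,255],[0,0,0.012,0,255],[0,0,0.016,0,255],[0,0,0.016,0,255]]])

```text
time: 16.12
position: [0.5138, -0.053, 0.0687]
tool_rot: [-2.501, -1.9, -0.0]
ft_force: [-1.4, -0.5, 5.4]
grip_width: 0.166
```

Call:
drive_tool(rows=[[[0,0,0.003,0,255],[0,0,0.006,0,255],[0,0,0.008,0,255],[0,0,0.008,0,255]]], grip_force=50)

```text
time: 16.62
position: [0.5136, -0.053, 0.0672]
tool_rot: [-2.5, -1.9, 0.0]
ft_force: [-4.8, -0.2, 12.7]
grip_width: 0.172
```

Call:
drive_tool(rows=[[[0,-0.001,0.003,0,255],[0,-0.001,0.005,0,255],[0,-0.001,0.005,0,255],[0,-0.001,0.005,0,255]]])

```text
time: 17.12
position: [0.5137, -0.053, 0.067]
tool_rot: [-2.5, -1.9, -0.001]
ft_force: [-9.7, -0.2, 23.0]
grip_width: 0.172
```

Call:
drive_tool(rows=[[[0,-0.002,0,0,255],[0,-0.003,0,0,255],[0,-0.003,0,0,255],[0,-0.003,0,0,255]]])

```text
time: 17.62
position: [0.5136, -0.053, 0.0671]
tool_rot: [-2.502, -1.9, -0.003]
ft_force: [-6.3, -1.8, 20.1]
grip_width: 0.166
```

```bash
python3 look.py scene 240 120 100 100 6 m1
```

```text
17.675 [ 0.51358767 -0.05301407  0.06705449] [-7.01456987 -0.72703762 20.68391982] 0.17091929811212733 [-0.41929803  0.20652565  0.51864082  1.98719353 -0.12455219  0.97679705
  1.45932747]
```

View pics/m1.png

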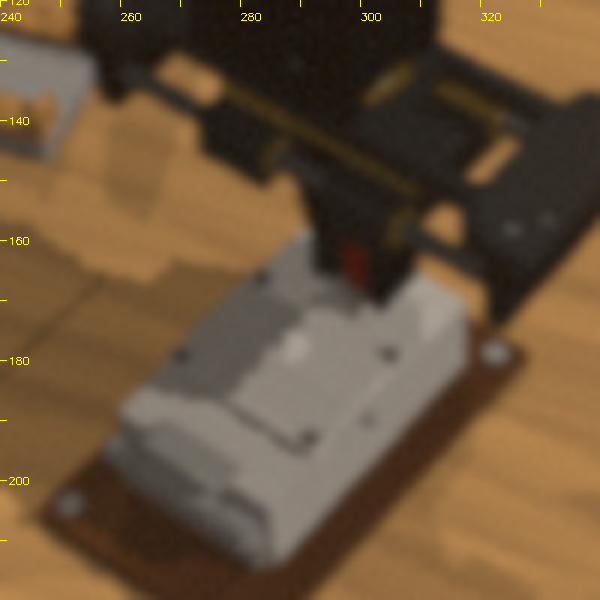

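View pics/m1_full.png

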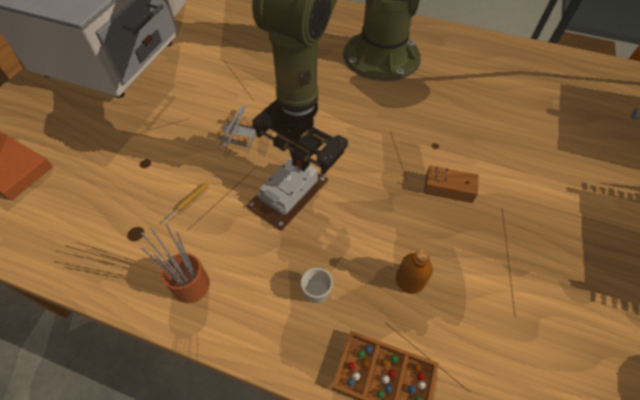

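The pin is through both halves, and about 20 N is pressing against the hard stop. The other items haven't moved. I'm handing it in.

```bash
python3 -c "
from bench import ctrl
ctrl.close_job();s=ctrl.get_state();print(s['time'],s['position'],s['ft_force'],s['grip_width'])"
```

```text
the job is handed in; nothing more can be done
the job is handed in; nothing more can be done
```

The clamp is shut with the pin through both halves. I handed the job in at about 17.7 s of the 48 s, with the gripper still holding the pin and pressing it down.

- **Lid:** I swung it down slowly with the closed fingertips; the readings between moves reached about 6 N. On release it rose to roughly 0.04 rad, as expected from the cork.
- **Pin:** I gripped it by the knob, lined it up over the hole in the scene camera and lowered it. Side forces stayed within about 2.5 N on the way in.
- **Fully shut:** In the last steps the push rose from 13 to 23 N for only 0.2 mm of movement, so it had reached the hard stop. The tool height at that point (67.1 mm) agrees with the 67.3 mm I worked out for the collar on a fully shut lid.
- **At hand-in:** The downward push was about 20 N, with the grip force set to 50 N and the opening steady. A side load of about 7 N towards the robot remained; shifting the tool back had only reduced it from 10 N.
- **Other items:** In the last picture the crucible, bottle, reamer and tweezers are where they started.

Three things I couldn't fully confirm:
- **Bead:** It was hidden under the closed lid, so I couldn't see that it stayed in its nest. The lid closing fully suggests it did.
- **Collar:** It was behind the fingers, so its seating rests on the force and height readings.
- **After hand-in:** The interface gave no readings once I handed in, so the final one-second hold is unchecked.

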